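Start an objective's thread backward and screw it home

TASK

Take the steel microscope objective off its black rubber pad and screw it into the port on top of the low white microscope without cross-threading: set it squarely and lightly on the port, turn it backward (counter-clockwise seen from above) until it drops a step into the thread and comes up lightly against the stop there, then turn it forward (clockwise) until it comes up snug against its end stop, and let go of it. Use fingertip force only: do not push the sprung port down to its bottom and do not strain it against a stop in either direction. Leave the beaker, bottle and jar where they are.

Things in the scene. Friction and masses are not known exactly. Their poses are not given: they have to be found in the camera images.
- objective: Loose steel and brass microscope objective, 69 mm tall, 0.12 kg, upright. Origin: centre of its underside, z up. Brass barrel 21 mm across up to 20.5 mm, with four lugs at its very foot, along its +x, +y, -x, -y: each 4.7 mm wide (17 degrees), 3.5 mm high, reaching 16.8 mm from the axis. Above: the grip.
- objective_grip (a point): On the objective's axis, 44 mm above its underside: where to take it. The steel grip, 41 mm across with a dark knurled band and a yellow ring, runs from 20.5 to 58 mm above the underside. Keep fingertips at least 22 mm above the underside, so that they clear the port's rim (18 mm) when it is home.
- port (a point): Centre of the port's floor at rest, in the top of the low white microscope (housing 150 x 105 mm along x and y, top 55 mm over the table; this point 60 mm). Heights told as above the floor refer to it; the floor sinks with port_float. Home, the objective's underside is 0 to 0.5 mm above the floor, turned forward 50 to 65 degrees from the gaps.
- port_rim (a point): Centre of the mouth of the port, 18 mm above its floor. The port is an aluminium cup 49 mm across at the rim; the mouth narrows from 43 to 36.4 mm within 5 mm. In it are four equal thread starts 90 degrees apart; their angle differs each time and these axes do NOT show it. Lugs resting on the ridges put the objective's underside 8.8 mm above the floor.
- port_thread (a point): On the port's axis, 8.8 mm above its floor: level of the ridge tops. Going clockwise from above, each thread start has a gap of 30 degrees with a landing 2 mm above the floor; a ridge of 50 degrees, with room for a lug under it and a ramp leading 2 mm down to the floor; a dog of 10 degrees, top 11 mm above the floor, the end stop both under and over the ridge.
- port_landing (a point): On the port's axis, 2 mm above its floor: where the underside comes when the lugs drop 6.8 mm off the ridges into the gaps, after turning backward up to 95 degrees (from the dogs they first drop 2.2 mm onto the ridges: go on), at most 13 degrees before the stop. Before turning forward press down lightly again: lugs more than 0.9 mm above the landing jam on the ridge ends.
- port_float (a joint): How far the sprung port is pressed straight down, m. 0 at rest; it starts to sink at about 3 N, then takes 0.6 N a mm (about 6 N at 5 mm). 4 to 6 mm is a good light pressure; more than 10 mm (9 N) is too hard.
- port_ring (a joint): Spring twist of the port about its axis, rad, 0 at rest, positive counter-clockwise from above (backward), 1.2 N m per rad. Sliding drags it round by 0.01 to 0.08. Backward against the stop in the gap 0.1 to 0.2, forward against the end stop, -0.15 to -0.3 (0.18 to 0.36 N m) is snug; more than 0.42 (0.5 N m) either way is strained.
- lens_pad: Fixed black rubber disc, 80 mm across, 3 mm thick, on which the objective stands at the start. Origin: centre of its underside.
- beaker: Loose glass beaker, 73 x 79 x 85 mm, bystander. Origin: centre of its underside.
- bottle: Loose small brown bottle with a white cap, 37 mm across, 69 mm tall, bystander. Origin: centre of its underside.
- jar: Loose white jar with a yellow cap, 52 mm across, 66 mm tall, bystander. Origin: centre of its underside.
- tape: Roll of brown tape, lying flat, stuck down, 93 mm across, 48 mm high, bystander. Origin: centre of its underside.
Not all that is in view belongs to the job. What is shaped like the objective but blue is not meant.

How it is judged:
On the way, in this order (a step that is already met when the one before it is completed fails the run):
1. dropped a step into the thread (less than 6 mm above the port's sinking floor) and backed up to the stop there, the port ring twisted backward by 0.05 rad or more (horizontal distance between objective and port below 0.004 m and ((value of joint port_float below 0.001 m and z of objective in the frame of port below 0.005 m) or (value of joint port_float below 0.002 m and z of objective in the frame of port below 0.004 m) or (value of joint port_float below 0.003 m and z of objective in the frame of port below 0.003 m) or (value of joint port_float below 0.004 m and z of objective in the frame of port below 0.002 m) or (value of joint port_float below 0.005 m and z of objective in the frame of port below 0.001 m) or (value of joint port_float below 0.006 m and z of objective in the frame of port below 0 m) or (value of joint port_float below 0.007 m and z of objective in the frame of port below -0.001 m) or (value of joint port_float below 0.008 m and z of objective in the frame of port below -0.002 m) or (value of joint port_float below 0.009 m and z of objective in the frame of port below -0.003 m) or (value of joint port_float below 0.01 m and z of objective in the frame of port below -0.004 m)) and value of joint port_ring above 0.05 rad), for 0.05 s.
2. turned forward and snug: less than 4.5 mm above the port's sinking floor, with the port ring twisted forward by 0.1 rad or more (horizontal distance between objective and port below 0.004 m and ((value of joint port_float below 0.001 m and z of objective in the frame of port below 0.0035 m) or (value of joint port_float below 0.002 m and z of objective in the frame of port below 0.0025 m) or (value of joint port_float below 0.003 m and z of objective in the frame of port below 0.0015 m) or (value of joint port_float below 0.004 m and z of objective in the frame of port below 0.0005 m) or (value of joint port_float below 0.005 m and z of objective in the frame of port below -0.0005 m) or (value of joint port_float below 0.006 m and z of objective in the frame of port below -0.0015 m) or (value of joint port_float below 0.007 m and z of objective in the frame of port below -0.0025 m) or (value of joint port_float below 0.008 m and z of objective in the frame of port below -0.0035 m) or (value of joint port_float below 0.009 m and z of objective in the frame of port below -0.0045 m) or (value of joint port_float below 0.01 m and z of objective in the frame of port below -0.0055 m)) and value of joint port_ring below -0.1 rad), for 0.05 s.
At the end, for the whole second after the job is handed in: The objective stands upright (within 0.06 rad) and at rest in the port, centred within 3 mm, its underside within 1.1 mm of the port's floor (so the lugs are screwed in under the ridges), released, the port sprung fully back up (within 0.6 mm) (horizontal distance between objective and port below 0.003 m and z of objective in the frame of port below 0.0011 m and value of joint port_float below 0.0006 m and angle between objective's own z axis and vertical below 0.06 rad and linear speed of objective below 0.01 m/s); the robot touches nothing.
It fails at once if the sprung port is pressed down more than 10 mm (value of joint port_float above 0.01 m).
It fails at once if the port is strained: twisted more than 0.42 rad either way (value of joint port_ring above 0.42 rad or value of joint port_ring below -0.42 rad).
It fails at once if a bystander is moved more than 20 mm (distance of any of beaker, bottle, jar from where it was at the start of the episode above 0.02 m).
It also fails if it takes over 72 s, if anything falls off the work surface, if the arm or the gripper's body presses on something with over 40 N, if the wrist force passes 120 N, or if a joint passes its speed limit or range.

ROBOT

A 6-joint arm with a two-finger parallel gripper is mounted at the origin on a cart in front of the work surface, level with it; the furniture and walls round the work are solid. World frame = base frame: x ahead of the robot, y to its left, z up, the work surface at z = 0. Lengths are in m, angles in rad, forces in N, time in s.
With the tool pointing down it reaches from about 0.25 to 0.775 m from the base axis. Payload 4 kg.
Tool frame: the origin (TCP) lies midway between the tips of the shut fingers; the grasp point (between the pads) lies 19 mm behind it; y points along the fingers, x is the direction in which the jaws open and shut, and the axes are right-handed (so a half turn about y gives the same grasp; the last joint's range is limited). The gripper opens to 94 mm and grips with 3 to 60 N. Pads are 16 mm wide; open, the fingers measure 119 mm over their backs; the gripper's body (75 mm by 177 mm) begins 78 mm behind the grasp point.
Start: joints at [-1.238, 0.087, 1.371, -0, 1.684, -0.103], TCP at [0.232, -0.499, 0.206] pointing down, gripper open.
Joint ranges: [-3.1, 3.1], [-0.76, 2.03], [0.27, 2.55], [-1.08, 4.22], [0.17, 2.65], [-2.57, 2.57]. Speed limits (rad/s): [2.79, 2.79, 3.14, 3.14, 3.14, 3.14].

INTERFACE

Orientations are given as [roll, pitch, yaw] about the fixed x, y, z axes, in that order (R = Rz(yaw) Ry(pitch) Rx(roll)).
In Python, from bench import robot gives the robot as it stands.
- The arm moves only by the shell command python3 -m creep 'ROWS'. ROWS is JSON, a list of rows, each a list of 7 numbers: the shift along the tool's x, y, z in mm, then the turn, a rotation vector about the tool's x, y, z in degrees, then the closure in counts, from 0 (fully open) to 255 (shut). A call has 1 to 5 rows; each row is the pose to reach, as a shift and turn from the pose commanded when the call began, along the tool's axes at that moment; what a row does not reach only later rows make up. A row lasts 1/8 s, in which the tool goes at most 62.5 mm and 10.7 degrees, less where a joint would pass 70% of its speed; a pose out of reach is approached as far as the arm can. A call with a gripper value outside its range is refused whole. The fingers move at their own pace and stop on an object; the grip force is fixed at half the most. Time passes only in rows, so rows that repeat a pose let the fingers close. It gives the time, the measured TCP pose, the force and the opening at its end, in the units of the state.
- robot.get_obs(): the state, without advancing time (a new reading comes with each control period).
- robot.snapshot(name): name is "scene" or "side" or "wrist"; returns a dict with "color" (400x640x3 uint8, blue, green, red), "fx", "fy", "cx", "cy" (pixels), "k1" (the pictures are not rectified: a ray, as slopes to the right and down, at radius r is drawn at 1 + k1 r^2 times it, then the intrinsics apply), "world_from_camera" (4x4, takes a point from camera to world coordinates); the wrist camera has in their place "mount" (4x4, takes a point from camera to tool coordinates, whose origin is the TCP and whose axes are the tool frame's). Camera axes: x right, y down, z forward; pixel columns grow to the right and rows downward; lengths in m; the calibration is good to about 2 mm. A picture is of the moment at which its call begins: read the wrist's pose just before it. There is no depth.
- robot.close_job(): hands the job in, once; it reports no verdict.
Trained networks look in the newest picture that a camera, given by its name, has taken for a name from the list of things; names that differ only in an ending like _2 or _b are one class to them, and where a whole thing is asked for, a point or a joint stands for the part that bears it (a point fixed in the world has none). Each returns a list of dicts, best first, with "p" (0 to 1); they miss things now and then, are a little off and sometimes report something else, mostly with a low value. They report only what shows in the picture. A call takes as long as a camera call. They do not tell look-alikes from the thing itself.
- robot.spot_in(name, camera): "point" ([x, y, z] in m, in world coordinates, good to about 4 mm: the middle of the surface that is visible of it).
- robot.landmark_of(name, camera): "point" ([x, y, z] in m, in world coordinates, good to about 4 mm: a listed point, or the origin of a listed thing).
The state is a dict: "time": time; "joint_positions": joint angles; "qvel": joint speeds; "joint_torque": joint torques, N m; "tool_pos": TCP position; "ee_rot": TCP orientation; "wrist_force": force on the tool from outside, world axes, zero at the start; "wrist_torque": the same for the moment, N m; "width": finger opening in m.
Only numpy, scipy, OpenCV 4.12 (cv2) and the standard library are available. Lean on these libraries where they do the work, as an engineer would, in place of code of your own. Each camera call takes 0.05 s, during which the arm holds its last target.

## Working session

There is one attempt and no reset: what is moved stays moved. The work goes in short steps, Python scripts to look and compute and a shell command to move; the robot and the scene stay as the last step left them, time stands still between calls to the robot, and variables do not carry over. Pictures are saved under pics/ and viewed, and the job is handed in when it is done.

```bash
ls; mkdir -p pics; python3 - <<'E'
from bench import robot
import cv2
o=robot.get_obs();print(o)
for n in("scene","side","wrist"):
    s=robot.snapshot(n);cv2.imwrite(f"pics/{n}0.png",s["color"]);print(n,{k:v for k,v in s.items() if k!="color"})
    for t in("objective","port","lens_pad","beaker","bottle","jar","tape"):
        for f in ("spot_in","landmark_of"):
            print(n,t,f,[([round(x,3) for x in d["point"]],round(d["p"],2)) for d in getattr(robot,f)(t,n)[:3]])
E
```

```text
pics
{'time': 0.0, 'joint_positions': array([-1.23810112e+00,  8.79274249e-02,  1.37220186e+00, -2.28062797e-05,
        1.68357744e+00, -1.03130741e-01]), 'qvel': array([ 0.00089084, -0.00066229,  0.0003821 ,  0.00047325,  0.00080316,
       -0.00059677]), 'joint_torque': array([-2.53974504e-04, -3.40187895e+01, -3.02429903e+01,  7.19114835e-02,
        3.30451818e-02, -1.67398503e-04]), 'tool_pos': array([ 0.23198793, -0.49809895,  0.20434581]), 'ee_rot': array([-1.57060123,  0.00210517, -1.13497272]), 'wrist_force': array([-0.42455297, -0.69643614,  0.1107387 ]), 'wrist_torque': array([-0.01016851, -0.0029501 ,  0.00631819]), 'width': 0.0942130155264548}
scene {'fx': 391.09546430329743, 'fy': 391.09546430329743, 'cx': 329.69804143567103, 'cy': 202.99949715089747, 'k1': -0.07340297631517109, 'world_from_camera': array([[-0.83482046, -0.39786882,  0.38049338,  0.20960725],
       [-0.55010805,  0.57607303, -0.60458333,  0.518357  ],
       [ 0.02135288, -0.714031  , -0.69978839,  0.71773808],
       [ 0.        ,  0.        ,  0.        ,  1.        ]])}
scene objective spot_in [([0
[... 2362 characters left out ...]
rray([[ 9.99999887e-01, -1.39876800e-04, -4.54140843e-04,
        -8.01843816e-04],
       [ 4.00257707e-04, -2.67184949e-01,  9.63645185e-01,
        -1.80045319e-01],
       [-2.56131203e-04, -9.63645258e-01, -2.67184862e-01,
         7.68277393e-02],
       [ 0.00000000e+00,  0.00000000e+00,  0.00000000e+00,
         1.00000000e+00]])}
wrist objective spot_in []
wrist objective landmark_of []
wrist port spot_in []
wrist port landmark_of []
wrist lens_pad spot_in []
wrist lens_pad landmark_of []
wrist beaker spot_in []
wrist beaker landmark_of []
wrist bottle spot_in []
wrist bottle landmark_of []
wrist jar spot_in []
wrist jar landmark_of []
wrist tape spot_in []
wrist tape landmark_of []
```

View images.

View pics/scene0.png

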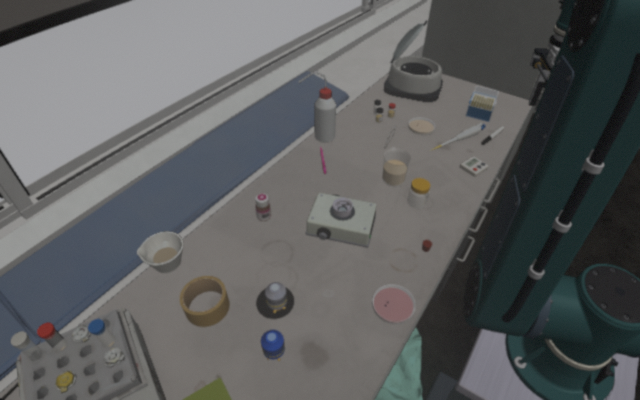

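View pics/side0.png

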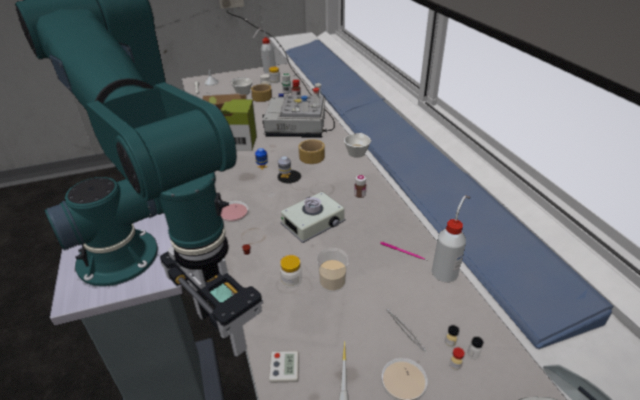

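View pics/wrist0.png

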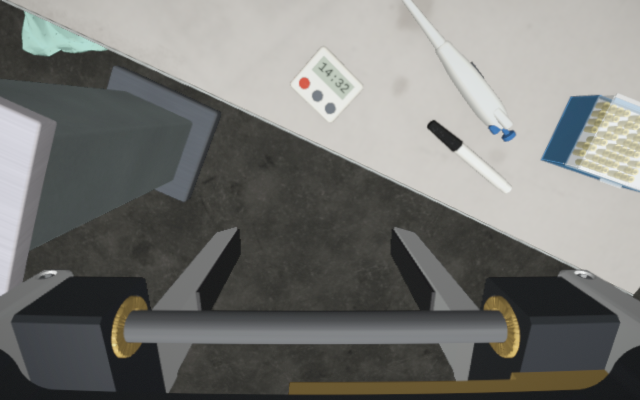

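```bash
cat > h.py <<'E'
import numpy as np
from scipy.spatial.transform import Rotation as Ro
def R(o): return Ro.from_euler('xyz',o['ee_rot']).as_matrix()
def go(o,tgt,yaw=None):
    """shift (mm) along tool axes and turn rotvec(deg) to upright tool w/ yaw(rad)"""
    Rm=R(o); d=Rm.T@(np.array(tgt)-o['tool_pos'])*1000
    y=yaw if yaw is not None else o['ee_rot'][2]
    Rt=Ro.from_euler('xyz',[-np.pi/2,0,y]).as_matrix()
    t=Ro.from_matrix(Rm.T@Rt).as_rotvec(degrees=True)
    print('shift',d.round(1),'turn',t.round(2))
def proj(s,P,o=None):
    M=s['world_from_camera'] if o is None else pose(o)@s['mount']
    p=np.linalg.inv(M)@np.r_[P,1]; a=p[:2]/p[2]; a=a*(1+s['k1']*(a@a))
    return np.array([s['fx']*a[0]+s['cx'],s['fy']*a[1]+s['cy']])
def pose(o):
    T=np.eye(4);T[:3,:3]=R(o);T[:3,3]=o['tool_pos'];return T
def ray(s,uv,o=None):
    M=s['world_from_camera'] if o is None else pose(o)@s['mount']
    b=(np.array(uv,float)-[s['cx'],s['cy']])/[s['fx'],s['fy']]; a=b.copy()
    for _ in range(20): a=b/(1+s['k1']*(a@a))
    return M[:3,3],M[:3,:3]@np.r_[a,1]
def onz(s,uv,z,o=None):
    c,d=ray(s,uv,o); return c+d*(z-c[2])/d[2]
def st(o):
    print('t',round(o['time'],2),'tcp',(o['tool_pos']*1000).round(1),'rot',np.degrees(o['ee_rot']).round(1),'F',o['wrist_force'].round(2),'T',o['wrist_torque'].round(3),'w',round(o['width']*1000,1),'q6',round(o['joint_positions'][5],2))
E
python3 - <<'E'
import cv2,numpy as np
a=cv2.imread('pics/scene0.png')[265:365,225:325];b=cv2.imread('pics/side0.png')[140:190,240:310]
c=cv2.imread('pics/scene0.png')[185:250,300:385]
cv2.imwrite('pics/crop1.png',np.hstack([cv2.resize(x,(395,395),interpolation=cv2.INTER_CUBIC) for x in (a,b)]))
cv2.imwrite('pics/crop2.png',cv2.resize(c,None,fx=7,fy=7,interpolation=cv2.INTER_CUBIC))
from bench import robot
from h import *
o=robot.get_obs();st(o);go(o,[.518,.217,.2],0.3)
E
```

```text
t 2.25 tcp [ 232.2 -498.6  205.5] rot [-90.  -0. -65.] F [ 1.07 -0.11 -0.19] T [-0.029  0.011 -0.01 ] w 94.1 q6 -0.1
shift [-528.1    5.4  561.2] turn [ 1.000e-02 -8.222e+01  1.000e-02]
```

View pics/crop1.png

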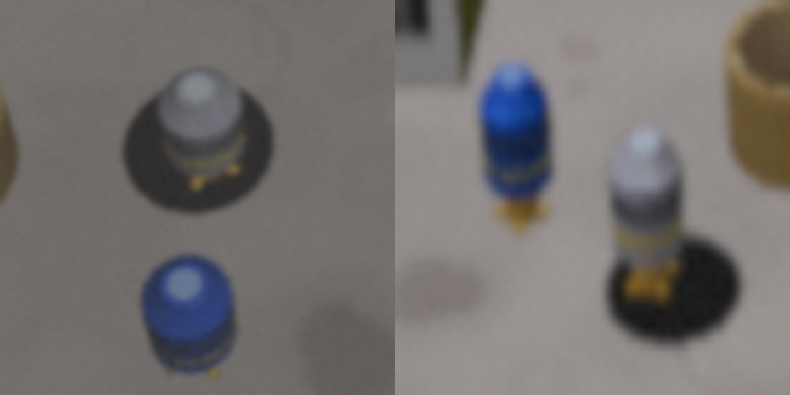

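View pics/crop2.png

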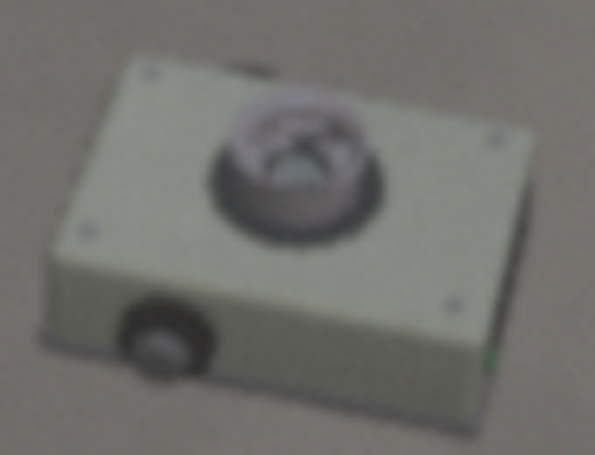

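Steel at scene pixel (275,297) stands on the black pad; the blue one is at (273,343). The enlarged crop shows the pad under the steel one, so that is the one meant.

```bash
python3 -m creep '[[-42,0,44,0,-10,0,0],[-84,0,88,0,-20,0,0],[-126,0,132,0,-30,0,0],[-168,0,176,0,-40,0,0],[-210,0,220,0,-50,0,0]]'
python3 - <<'E'
from bench import robot
from h import *
o=robot.get_obs();st(o);go(o,[.518,.217,.2],0.3)
E
```

```text
time: 2.88
tool_pos: [0.3434, -0.2136, 0.2057]
ee_rot: [-1.571, -0.001, -0.257]
wrist_force: [0.0, 0.2, -0.2]
width: 0.0943
t 2.88 tcp [ 343.4 -213.6  205.7] rot [-90.   -0.1 -14.7] F [ 0.04  0.16 -0.2 ] T [-0.056 -0.132 -0.03 ] w 94.3 q6 -0.44
shift [ 59.3   5.7 460.9] turn [  0.04 -31.93   0.06]
```

```bash
python3 -m creep '[[8,0,61,0,-7,0,0],[16,0,122,0,-14,0,0],[24,0,183,0,-21,0,0],[32,0,244,0,-28,0,0],[40,0,305,0,-32,0,0]]'
python3 - <<'E'
from bench import robot
from h import *
o=robot.get_obs();st(o);go(o,[.518,.217,.2],0.3)
E
```

```text
time: 3.5
tool_pos: [0.4612, 0.0709, 0.2059]
ee_rot: [-1.572, -0.001, 0.299]
wrist_force: [0.0, 0.2, -0.0]
width: 0.0942
t 3.5 tcp [461.2  70.9 205.9] rot [-90.   -0.1  17.1] F [ 0.01  0.21 -0.02] T [-0.089 -0.119  0.002] w 94.2 q6 -0.27
shift [ 97.3   5.9 122.9] turn [ 0.04 -0.06  0.07]
```

```bash
python3 -m creep '[[35,0,45,0,0,0,0],[70,0,90,0,0,0,0],[97,0,123,0,0,0,0],[97,0,123,0,0,0,0]]'
python3 - <<'E'
from bench import robot
from h import *
import cv2
o=robot.get_obs();st(o)
s=robot.snapshot('wrist');cv2.imwrite('pics/w1.png',s['color'])
for t in("objective","objective_grip","lens_pad"):
    print(t,[(np.round(d["point"],4),round(d["p"],2)) for d in robot.landmark_of(t,'wrist')])
    
for P in ([.518,.217,.003],[.518,.217,.072],[.532,.213,.003]): print(proj(s,P,o).round(1))
E
```

```text
time: 4.0
tool_pos: [0.5177, 0.2171, 0.2045]
ee_rot: [-1.57, 0.001, 0.3]
wrist_force: [0.2, -0.1, -0.5]
width: 0.094
t 4.0 tcp [517.7 217.1 204.5] rot [-90.    0.1  17.2] F [ 0.2  -0.07 -0.47] T [ 0.019 -0.032  0.019] w 94.0 q6 -0.0
objective [(array([0.464 , 0.2999, 0.0027]), 0.96), (array([0.5217, 0.2143, 0.0048]), 0.71)]
objective_grip [(array([0.4622, 0.2956, 0.0446]), 0.69), (array([0.5218, 0.2165, 0.0513]), 0.65)]
lens_pad [(array([0.5321, 0.2109, 0.0012]), 0.67)]
[316.4 176.9]
[316.6 190.4]
[326.  183.1]
```

View pics/w1.png

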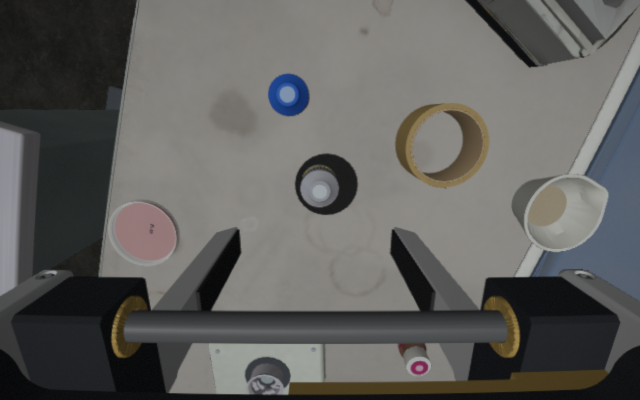

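```bash
python3 - <<'E'
import cv2
i=cv2.imread('pics/w1.png')
cv2.imwrite('pics/w1c.png',cv2.resize(i[145:225,280:370],None,fx=7,fy=7,interpolation=cv2.INTER_CUBIC))
E
```

```text
(no output)
```

View pics/w1c.png

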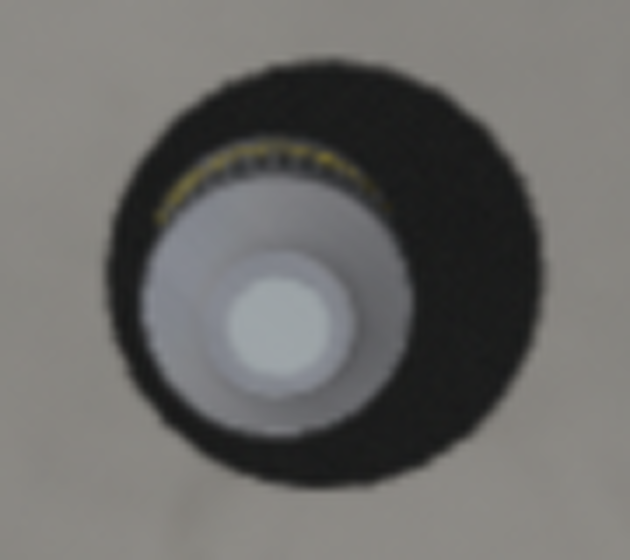

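```bash
python3 - <<'E'
from bench import robot
from h import *
o=robot.get_obs();s=robot.snapshot('wrist')
print(onz(s,[319.9,191.3],.072,o),onz(s,[319.6,188.8],.061,o),onz(s,[326.5,184],.003,o))
a=onz(s,[319.8,191.2],.072,o)
go(o,[a[0],a[1],.100],.3)
E
```

```text
[0.52156562 0.21331607 0.072     ] [0.52142384 0.21323906 0.061     ] [0.53293957 0.20828487 0.003     ]
shift [  3.8 105.6  -1.5] turn [ 0.03 -0.28 -0.  ]
```

```bash
python3 - <<'E'
from bench import robot
from h import *
o=robot.get_obs();st(o)
s=robot.snapshot('wrist')
o=robot.get_obs();st(o)
uv=[319.8,191.2]
import cv2; cv2.imwrite('pics/w2.png',s['color'])
a=onz(s,uv,.072,o);print(a)
E
python3 - <<'E'
import cv2
a=cv2.imread('pics/w1.png').astype(int);b=cv2.imread('pics/w2.png').astype(int)
import numpy as np
print(cv2.phaseCorrelate(np.float32(a[120:230,260:500].mean(2)),np.float32(b[120:230,260:500].mean(2))))
E
```

```text
t 4.25 tcp [517.4 213.6 205.8] rot [-90.   -0.   16.9] F [0.48 0.68 0.38] T [-0.042 -0.052 -0.081] w 93.9 q6 -0.0
t 4.3 tcp [517.5 213.6 205.9] rot [-90.   -0.   16.9] F [-0.63 -0.06  0.13] T [-0.003 -0.096  0.019] w 94.2 q6 -0.0
[0.52162769 0.2132195  0.072     ]
((0.7289514476397869, -3.5553259136652358), 0.7936425636874305)
```

```bash
python3 - <<'E'
from bench import robot
from h import *
o=robot.get_obs()
s=robot.snapshot('wrist')
uv=[320.6,187.7]
a=onz(s,uv,.072,o);print(a)
o=robot.get_obs();st(o)
go(o,[a[0],a[1],.090],.3)
o['tool_pos']=np.array([.5177,.2171,.2045]);o['ee_rot']=np.array([-1.57,.001,.3])
print(onz(s,[319.8,191.2],.072,o))
E
```

```text
[0.52132014 0.21705588 0.072     ]
t 4.35 tcp [517.5 213.7 205.9] rot [-90.   -0.   16.9] F [0.66 0.04 0.63] T [-0.033 -0.084  0.002] w 94.3 q6 -0.0
shift [  4.6 115.9   2.2] turn [ 0.01 -0.32  0.04]
[0.52148311 0.21715184 0.072     ]
```

```bash
python3 -m creep '[[4.6,40,2.2,0,0,0,0],[4.6,80,2.2,0,0,0,0],[4.6,110,2.2,0,0,0,0],[4.6,110,2.2,0,0,0,0],[4.6,110,2.2,0,0,0,0]]'
python3 - <<'E'
from bench import robot
from h import *
import cv2
o=robot.get_obs();st(o)
s=robot.snapshot('wrist');i=s['color']
print(proj(s,[.5214,.2171,.072],o))
cv2.imwrite('pics/w3.png',cv2.resize(i[100:260,240:400],None,fx=3.7,fy=3.7,interpolation=cv2.INTER_CUBIC))
E
```

```text
time: 4.97
tool_pos: [0.5222, 0.2181, 0.0972]
ee_rot: [-1.571, -0.003, 0.295]
wrist_force: [0.6, 1.1, 0.4]
width: 0.094
t 4.97 tcp [522.2 218.1  97.2] rot [-90.   -0.1  16.9] F [0.62 1.09 0.37] T [-0.026 -0.026 -0.03 ] w 94.0 q6 -0.0
[315.0859864  228.08575436]
```

View pics/w3.png

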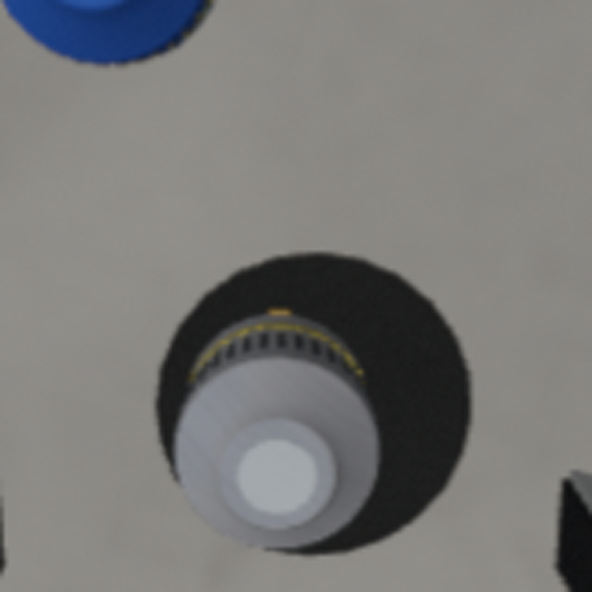

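```bash
python3 - <<'E'
from bench import robot
from h import *
o=robot.get_obs();st(o)
go(o,[.5214,.2171,.028],.295)
E
```

```text
t 5.03 tcp [522.7 218.3  97.8] rot [-90.   -0.2  16.9] F [ 0.48 -0.28  0.68] T [-0.012 -0.151 -0.024] w 93.9 q6 -0.0
shift [-1.8 69.8 -0.8] turn [0.   0.04 0.22]
```

```bash
python3 -m creep '[[-1.5,25,-0.8,0,0,0,0],[-1.5,50,-0.8,0,0,0,0],[-1.5,69,-0.8,0,0,0,0],[-1.5,69,-0.8,0,0,0,0],[-1.5,69,-0.8,0,0,0,0]]'
python3 - <<'E'
from bench import robot
from h import *
o=robot.get_obs();st(o)
go(o,[.5214,.2171,.028],.295)
E
```

```text
time: 5.65
tool_pos: [0.5211, 0.2173, 0.0278]
ee_rot: [-1.571, -0.002, 0.296]
wrist_force: [-1.2, 0.0, 0.2]
width: 0.0942
t 5.65 tcp [521.1 217.3  27.8] rot [-90.   -0.1  17. ] F [-1.23  0.03  0.17] T [-0.053 -0.07   0.006] w 94.2 q6 -0.0
shift [ 0.2 -0.2 -0.3] turn [0.   0.06 0.13]
```

```bash
python3 -m creep '[[0,0,0,0,0,0,200],[0,0,0,0,0,0,200],[0,0,0,0,0,0,200],[0,0,0,0,0,0,200],[0,0,0,0,0,0,200]]'; python3 -m creep '[[0,0,0,0,0,0,200],[0,0,0,0,0,0,200]]'
python3 - <<'E'
from bench import robot
from h import *
o=robot.get_obs();st(o)
E
```

```text
time: 6.28
tool_pos: [0.5201, 0.217, 0.0264]
ee_rot: [-1.571, 0.0, 0.296]
wrist_force: [0.1, 0.1, -0.6]
width: 0.0475
time: 6.52
tool_pos: [0.5204, 0.2171, 0.0265]
ee_rot: [-1.571, -0.001, 0.296]
wrist_force: [1.0, 0.4, 0.2]
width: 0.0406
t 6.53 tcp [520.4 217.1  26.5] rot [-90.  -0.  17.] F [0.99 0.43 0.19] T [ 0.048 -0.234  0.005] w 40.6 q6 -0.0
```

```bash
python3 -m creep '[[0,-15,0,0,0,0,200],[0,-50,0,0,0,0,200],[0,-90,0,0,0,0,200],[0,-120,0,0,0,0,200],[0,-138,0,0,0,0,200]]'
python3 - <<'E'
from bench import robot
from h import *
o=robot.get_obs();st(o)
go(o,[.476,-.068,.165],-1.2)
E
```

```text
time: 7.15
tool_pos: [0.5207, 0.2172, 0.1672]
ee_rot: [-1.571, -0.003, 0.296]
wrist_force: [0.2, -0.7, -0.8]
width: 0.0403
t 7.15 tcp [520.7 217.2 167.2] rot [-90.   -0.2  17. ] F [ 0.21 -0.7  -0.77] T [-0.054 -0.091  0.042] w 40.3 q6 -0.0
shift [-126.     1.9 -259.7] turn [-0.13 85.72  0.15]
```

```bash
python3 -m creep '[[-20,0,-40,0,9,0,200],[-45,0,-92,0,18,0,200],[-70,0,-144,0,27,0,200],[-95,0,-196,0,36,0,200],[-115,0,-237,0,45,0,200]]'
python3 - <<'E'
from bench import robot
from h import *
o=robot.get_obs();st(o)
go(o,[.476,-.068,.165],-1.2)
E
```

```text
time: 7.78
tool_pos: [0.4782, -0.0451, 0.1642]
ee_rot: [-1.571, 0.001, -0.495]
wrist_force: [0.9, 0.5, -0.6]
width: 0.0404
t 7.78 tcp [478.2 -45.1 164.2] rot [-90.    0.1 -28.4] F [ 0.94  0.54 -0.62] T [-0.059 -0.058  0.009] w 40.4 q6 0.28
shift [  8.9  -0.8 -21.2] turn [ 5.000e-02  4.038e+01 -4.000e-02]
```

```bash
python3 -m creep '[[2,0,-8,0,9,0,200],[5,0,-15,0,18,0,200],[9,0,-21,0,27,0,200],[9,0,-21,0,36,0,200],[9,0,-21,0,40,0,200]]'; python3 -m creep '[[0,0,0,0,0,0,200],[0,0,0,0,0,0,200]]'
python3 - <<'E'
from bench import robot
from h import *
import cv2
o=robot.get_obs();st(o)
s=robot.snapshot('wrist');i=s['color'];cv2.imwrite('pics/w4.png',i)
s2=robot.snapshot('side');cv2.imwrite('pics/s4.png',s2['color'])
print(proj(s,[.532,-.046,.078],o))
for t in("port","port_rim"):
  print(t,[(np.round(d["point"],4),round(d["p"],2)) for d in robot.landmark_of(t,'wrist')])
E
```

```text
time: 8.4
tool_pos: [0.4768, -0.066, 0.164]
ee_rot: [-1.572, 0.001, -1.191]
wrist_force: [0.2, 0.6, -1.5]
width: 0.0406
time: 8.65
tool_pos: [0.4771, -0.0659, 0.1642]
ee_rot: [-1.571, 0.0, -1.186]
wrist_force: [0.2, 0.7, -1.3]
width: 0.0404
t 8.65 tcp [477.1 -65.9 164.2] rot [-90.   0. -68.] F [ 0.21  0.67 -1.34] T [-0.014  0.009  0.009] w 40.4 q6 0.93
[318.76141764 134.38512127]
port [(array([ 0.4766, -0.0639,  0.1832]), 0.16)]
port_rim []
```

View pics/w4.png

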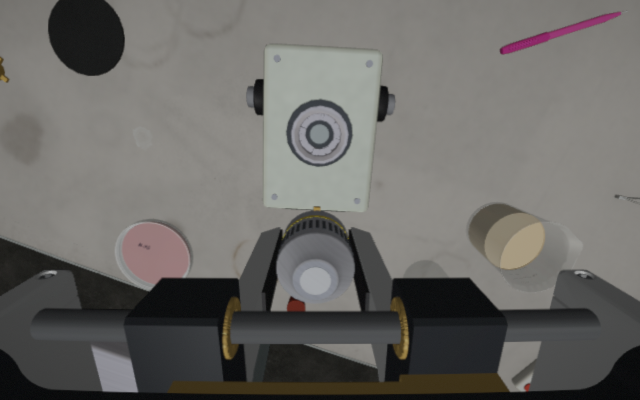

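```bash
python3 - <<'E'
import cv2
i=cv2.imread('pics/w4.png')
cv2.imwrite('pics/w4a.png',cv2.resize(i[90:175,275:365],None,fx=7,fy=7,interpolation=cv2.INTER_CUBIC))
cv2.imwrite('pics/w4b.png',cv2.resize(i[195:305,250:380],None,fx=5,fy=5,interpolation=cv2.INTER_CUBIC))
E
```

```text
(no output)
```

View pics/w4a.png

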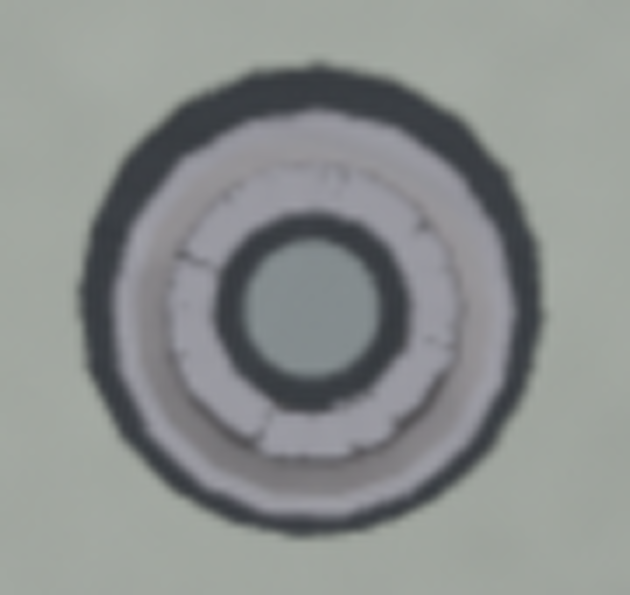

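View pics/w4b.png

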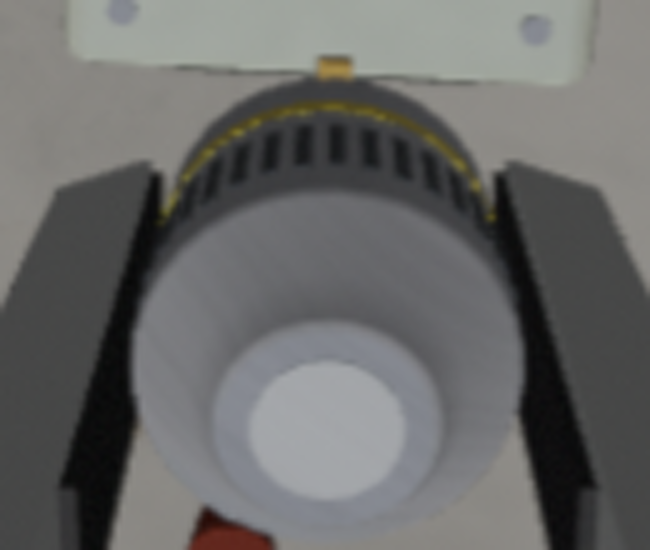

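View pics/s4.png

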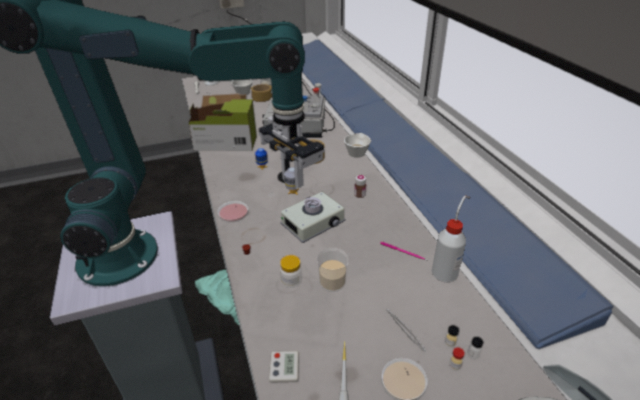

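```bash
python3 - <<'E'
from bench import robot
from h import *
o=robot.get_obs();st(o);s=robot.snapshot('wrist')
T=pose(o)
f=lambda p:(T@np.r_[p,1])[:3]
print('lens pred',proj(s,f([0,-.0455,0]),o),'meas 315.2,280.6','lug tip pred',proj(s,f([0,.0200,.0168]),o), 'meas ~316.5,206.3')
Ti=np.linalg.inv(T)
# lens at tool depth y=-.0455
def ony(uv,y):
    c,d=ray(s,uv,o);c=(Ti@np.r_[c,1])[:3];d=Ti[:3,:3]@d;return c+d*(y-c[1])/d[1]
print(ony([315.2,280.6],-.0455)*1e3, ony([316.5,206.6],.020)*1e3)
print(onz(s,[319.4,134.3],.078,o),onz(s,[319.1,132.3],.056,o),onz(s,[319.1,133.6],.060,o))
E
```

```text
t 8.85 tcp [477.3 -66.  164.5] rot [-90.  -0. -68.] F [-0.42  0.07 -1.49] T [-0.012 -0.03   0.024] w 40.7 q6 0.93
lens pred [316.85481021 276.02519401] meas 315.2,280.6 lug tip pred [316.4156142  204.09919077] meas ~316.5,206.3
[ -0.8036527  -45.5         -2.50054934] [ 0.05842025 20.         15.03824665]
[ 0.53253743 -0.04659306  0.078     ] [ 0.53280175 -0.04649373  0.056     ] [ 0.53194881 -0.04678989  0.06      ]
```

```bash
python3 - <<'E'
from bench import robot
from h import *
o=robot.get_obs();st(o);go(o,[.5343,-.0462,.115],-1.187)
E
```

```text
t 8.9 tcp [477.4 -65.9 164.4] rot [-90.  -0. -68.] F [ 0.12  0.75 -1.74] T [0.015 0.035 0.031] w 40.3 q6 0.93
shift [ 3.  49.4 60.2] turn [0. 0. 0.]
```

```bash
python3 -m creep '[[1.5,0,30,0,0,0,200],[3,5,60,0,0,0,200],[3,30,60,0,0,0,200],[3,49,60,0,0,0,200],[3,49,60,0,0,0,200]]'; python3 -m creep '[[0,0,0,0,0,0,200],[0,0,0,0,0,0,200]]'
python3 - <<'E'
from bench import robot
from h import *
import cv2
o=robot.get_obs();st(o)
for n,(x,y) in dict(side=(312,195),scene=(343,205)).items():
  s=robot.snapshot(n);i=s['color'];cv2.imwrite(f'pics/{n}5.png',i)
  c=i[y-55:y+35,x-45:x+45];cv2.imwrite(f'pics/{n}5c.png',cv2.resize(c,None,fx=6.5,fy=6.5,interpolation=cv2.INTER_CUBIC))
  for z in (.0915,.149,.078,.06): print(n,z,proj(s,[.5325,-.0466,z]))
go(o,[.5343,-.0462,.0975],-1.187)
E
```

```text
time: 9.52
tool_pos: [0.5328, -0.046, 0.1134]
ee_rot: [-1.575, 0.002, -1.187]
wrist_force: [-0.4, -0.7, -0.3]
width: 0.0406
time: 9.78
tool_pos: [0.5349, -0.0465, 0.1169]
ee_rot: [-1.569, -0.002, -1.187]
wrist_force: [0.5, 0.0, -1.5]
width: 0.0405
t 9.78 tcp [534.9 -46.5 116.9] rot [-89.9  -0.1 -68. ] F [ 0.54  0.03 -1.54] T [ 0.022 -0.    -0.028] w 40.5 q6 1.0
side 0.0915 [311.76856412 197.72354604]
side 0.149 [311.12536779 180.44529471]
side 0.078 [311.91445723 201.64117725]
side 0.06 [312.10607604 206.78582186]
scene 0.0915 [341.76720281 200.06557733]
scene 0.149 [342.88395655 181.31645688]
scene 0.078 [341.5186762  204.22889675]
scene 0.06 [341.19491446 209.64757205]
shift [-0.6 19.4 -0.5] turn [-0.13 -0.02  0.09]
```

View pics/side5c.png

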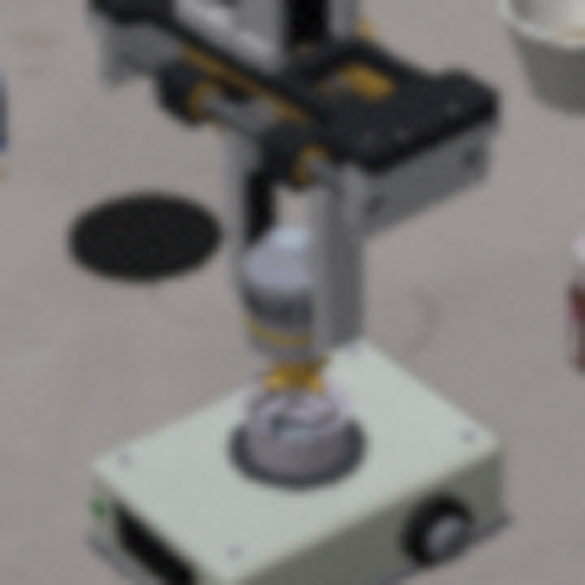

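View pics/scene5c.png

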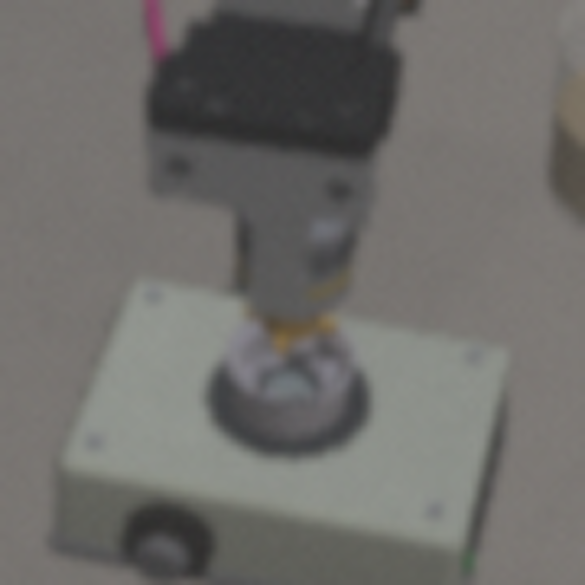

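```bash
cat >> h.py <<'E'
def feel(n=4):
    from bench import robot
    A=[]
    for k in range(n):
        robot.snapshot('wrist'); A.append(robot.get_obs())
    m=lambda k:np.mean([a[k] for a in A],0)
    o=A[-1]
    tz=m('wrist_torque')
    F=m('wrist_force'); p=m('tool_pos')
    print('t',round(o['time'],2),'tcp',(p*1000).round(2),'und.above.floor %.2f'%(p[2]*1000-23.5-60),'rot',np.degrees(m('ee_rot')).round(2),'F',F.round(2),'T',tz.round(3),'w',round(o['width']*1000,1))
    return o,p
E
python3 -m creep '[[-0.4,6,-0.5,0,0,0,200],[-0.4,12,-0.5,0,0,0,200],[-0.4,18,-0.5,0,0,0,200],[-0.4,18,-0.5,0,0,0,200]]'
python3 - <<'E'
from h import *
o,p=feel();go(o,[.5343,-.0462,.0923],-1.187)
E
```

```text
time: 10.38
tool_pos: [0.5329, -0.046, 0.0964]
ee_rot: [-1.573, 0.001, -1.187]
wrist_force: [0.3, 0.6, -0.9]
width: 0.0404
t 10.57 tcp [533.54 -46.15  97.38] und.above.floor 13.88 rot [-90.01  -0.   -68.03] F [-0.12 -0.15 -1.23] T [ 0.029 -0.001  0.01 ] w 40.8
shift [0.2 5.4 0.5] turn [-0.02 -0.02  0.02]
```

```bash
python3 -m creep '[[0.2,2,0.3,0,0,0,200],[0.2,4,0.3,0,0,0,200],[0.2,5.5,0.3,0,0,0,200],[0.2,5.5,0.3,0,0,0,200]]'
python3 - <<'E'
from h import *
o,p=feel()
E
```

```text
time: 11.08
tool_pos: [0.5343, -0.0463, 0.0926]
ee_rot: [-1.57, -0.001, -1.187]
wrist_force: [-0.1, 0.1, 2.7]
width: 0.0405
t 11.28 tcp [534.25 -46.31  92.5 ] und.above.floor 9.00 rot [-8.995e+01 -4.000e-02 -6.803e+01] F [0.1  0.11 2.59] T [ 0.023 -0.005  0.014] w 40.7
```

```bash
python3 -m creep '[[0,1,0,0,0,0,200],[0,2,0,0,0,0,200],[0,3,0,0,0,0,200],[0,3,0,0,0,0,200]]'
python3 - <<'E'
from h import *
o,p=feel()
E
```

```text
time: 11.78
tool_pos: [0.534, -0.0464, 0.0891]
ee_rot: [-1.571, -0.0, -1.187]
wrist_force: [-0.3, -0.4, 2.8]
width: 0.0407
t 11.97 tcp [533.98 -46.35  89.11] und.above.floor 5.61 rot [-8.999e+01 -2.000e-02 -6.803e+01] F [ 0.17 -0.31  3.67] T [-0.075  0.005  0.012] w 40.4
```

```bash
python3 -m creep '[[-0.12,0,0,0,-5,0,200],[-0.24,0,0,0,-10,0,200],[-0.36,0,-0.05,0,-15,0,200],[-0.48,0,-0.08,0,-20,0,200],[-0.48,0,-0.08,0,-20,0,200]]'
python3 - <<'E'
from h import *
o,p=feel()
E
```

```text
time: 12.6
tool_pos: [0.5337, -0.0456, 0.0891]
ee_rot: [-1.57, 0.0, -0.839]
wrist_force: [0.3, 0.9, 3.4]
width: 0.0405
t 12.8 tcp [533.69 -45.67  89.02] und.above.floor 5.52 rot [-89.99   0.   -48.1 ] F [-0.31  0.24  2.79] T [ 0.049 -0.052 -0.039] w 40.6
```

```bash
python3 -m creep '[[-0.12,0,0,0,-5,0,200],[-0.24,0,0,0,-10,0,200],[-0.36,0,-0.05,0,-15,0,200],[-0.48,0,-0.08,0,-20,0,200],[-0.48,0,-0.08,0,-20,0,200]]'
python3 - <<'E'
from h import *
o,p=feel()
E
```

```text
time: 13.42
tool_pos: [0.5333, -0.0455, 0.089]
ee_rot: [-1.571, -0.0, -0.491]
wrist_force: [-0.4, 0.2, 3.1]
width: 0.0406
t 13.62 tcp [533.27 -45.5   88.98] und.above.floor 5.48 rot [-9.000e+01 -1.000e-02 -2.811e+01] F [-0.35  0.17  3.43] T [-0.001 -0.015 -0.046] w 40.5
```

```bash
python3 -m creep '[[-0.12,0,0,0,-5,0,200],[-0.24,0,0,0,-10,0,200],[-0.36,0,-0.05,0,-15,0,200],[-0.48,0,-0.08,0,-20,0,200],[-0.48,0,-0.08,0,-20,0,200]]'
python3 - <<'E'
from h import *
o,p=feel()
E
```

```text
time: 14.25
tool_pos: [0.5326, -0.0458, 0.0883]
ee_rot: [-1.572, 0.0, -0.142]
wrist_force: [1.4, -1.8, -0.2]
width: 0.0408
t 14.45 tcp [532.59 -45.72  88.34] und.above.floor 4.84 rot [-9.004e+01  3.000e-02 -8.130e+00] F [ 1.07 -1.78 -0.99] T [-0.44  -0.308 -0.078] w 40.5
```

```bash
python3 -m creep '[[0.3,0,-0.4,0,0,0,200],[0.5,1,-0.7,0,0,0,200],[0.5,2,-0.7,0,0,0,200],[0.5,3,-0.7,0,0,0,200],[0.5,3,-0.7,0,0,0,200]]'
python3 - <<'E'
from h import *
o,p=feel()
E
```

```text
time: 15.08
tool_pos: [0.5329, -0.046, 0.0857]
ee_rot: [-1.571, 0.001, -0.14]
wrist_force: [-0.7, -0.7, -0.8]
width: 0.0405
t 15.28 tcp [532.93 -46.05  85.76] und.above.floor 2.26 rot [-9.00e+01  4.00e-02 -8.03e+00] F [-0.7  -1.72 -0.4 ] T [-0.294  0.014 -0.036] w 40.8
```

```bash
python3 -m creep '[[-0.2,1,-0.3,0,0,0,200],[-0.2,2,-0.6,0,0,0,200],[-0.2,3,-0.6,0,0,0,200],[-0.2,4,-0.6,0,0,0,200],[-0.2,4,-0.6,0,0,0,200]]'
python3 - <<'E'
from h import *
o,p=feel()
E
```

```text
time: 15.9
tool_pos: [0.533, -0.0463, 0.0822]
ee_rot: [-1.57, -0.0, -0.14]
wrist_force: [-2.1, 1.8, 3.2]
width: 0.0401
t 16.1 tcp [532.98 -46.36  82.17] und.above.floor -1.33 rot [-8.997e+01 -1.000e-02 -8.020e+00] F [-1.93  1.9   3.43] T [ 0.33   0.3   -0.006] w 40.5
```

```bash
python3 -m creep '[[-0.3,0,0.3,0,-3,0,200],[-0.4,0,0.3,0,-6,0,200],[-0.4,0,0.3,0,-6,0,200]]'
python3 - <<'E'
from h import *
o,p=feel()
E
```

```text
time: 16.48
tool_pos: [0.5328, -0.0464, 0.0822]
ee_rot: [-1.571, -0.001, -0.036]
wrist_force: [-2.4, 1.4, 3.9]
width: 0.0404
t 16.68 tcp [532.84 -46.37  82.15] und.above.floor -1.35 rot [-9.001e+01 -4.000e-02 -2.080e+00] F [-0.73  1.32  3.62] T [ 0.242  0.128 -0.122] w 40.8
```

```bash
python3 -m creep '[[-0.2,0,0.2,0,-2,0,200],[-0.2,0,0.2,0,-4,0,200],[-0.2,0,0.2,0,-4,0,200]]'
python3 - <<'E'
from h import *
o,p=feel()
E
```

```text
time: 17.05
tool_pos: [0.5327, -0.0463, 0.0822]
ee_rot: [-1.571, -0.001, 0.035]
wrist_force: [0.8, 0.8, 3.0]
width: 0.0406
t 17.25 tcp [532.72 -46.31  82.15] und.above.floor -1.35 rot [-9.003e+01 -5.000e-02  1.960e+00] F [1.1  0.31 3.52] T [ 0.066 -0.18  -0.202] w 40.3
```

```bash
python3 -m creep '[[0,1,0,0,0,0,200],[0.1,1.5,0,0,5,0,200],[0.2,1.5,0,0,10,0,200],[0.3,1.5,0,0,15,0,200],[0.4,1.5,0,0,20,0,200]]'
python3 - <<'E'
from h import *
o,p=feel()
E
```

```text
time: 17.88
tool_pos: [0.5328, -0.0463, 0.0806]
ee_rot: [-1.571, -0.0, -0.317]
wrist_force: [0.5, -0.2, 4.2]
width: 0.0405
t 18.07 tcp [532.78 -46.33  80.61] und.above.floor -2.89 rot [-9.003e+01 -2.000e-02 -1.803e+01] F [-0.05 -0.15  4.97] T [-0.043 -0.038  0.035] w 40.3
```

```bash
python3 -m creep '[[0.1,0,0,0,5,0,200],[0.2,0,0,0,10,0,200],[0.3,0,-0.05,0,15,0,200],[0.4,0,-0.1,0,20,0,200],[0.4,0,-0.1,0,20,0,200]]'
python3 - <<'E'
from h import *
o,p=feel()
E
```

```text
time: 18.7
tool_pos: [0.5329, -0.0464, 0.0804]
ee_rot: [-1.571, 0.0, -0.662]
wrist_force: [-1.1, -0.1, 4.1]
width: 0.0407
t 18.9 tcp [532.96 -46.39  80.43] und.above.floor -3.07 rot [-9.002e+01  1.000e-02 -3.793e+01] F [-0.7  -0.16  4.41] T [-0.043  0.066  0.033] w 40.4
```

```bash
python3 -m creep '[[0.1,0,0,0,5,0,200],[0.2,0,0,0,10,0,200],[0.3,0,-0.05,0,15,0,200],[0.3,0,-0.05,0,15,0,200]]'
python3 - <<'E'
from h import *
o,p=feel()
E
```

```text
time: 19.4
tool_pos: [0.5331, -0.0466, 0.0802]
ee_rot: [-1.571, 0.0, -0.924]
wrist_force: [-0.9, -0.5, 4.3]
width: 0.0406
t 19.6 tcp [533.13 -46.56  80.3 ] und.above.floor -3.20 rot [-9.002e+01  1.000e-02 -5.294e+01] F [-0.18 -0.62  3.42] T [-0.052  0.105 -0.019] w 40.5
```

```bash
python3 -m creep '[[0.1,0,0,0,4,0,200],[0.2,0,0,0,8,0,200],[0.2,0,-0.05,0,10,0,200],[0.2,0,-0.05,0,10,0,200]]'
python3 - <<'E'
from h import *
o,p=feel()
E
```

```text
time: 20.1
tool_pos: [0.5333, -0.0467, 0.0804]
ee_rot: [-1.571, 0.0, -1.099]
wrist_force: [-0.9, 0.1, 3.3]
width: 0.0404
t 20.3 tcp [533.27 -46.67  80.39] und.above.floor -3.11 rot [-9.001e+01  1.000e-02 -6.299e+01] F [-0.42 -0.03  3.18] T [0.064 0.147 0.002] w 40.4
```

```bash
python3 -m creep '[[0.05,0,0,0,3,0,200],[0.1,0,0,0,6,0,200],[0.1,0,0,0,6,0,200]]'
python3 - <<'E'
from h import *
o,p=feel()
E
```

```text
time: 20.68
tool_pos: [0.5334, -0.0468, 0.0804]
ee_rot: [-1.571, 0.0, -1.204]
wrist_force: [-0.1, -0.5, 4.2]
width: 0.0406
t 20.88 tcp [533.46 -46.76  80.47] und.above.floor -3.03 rot [-89.99   0.   -68.98] F [-0.37  0.6   3.42] T [0.099 0.115 0.057] w 40.7
```

```bash
python3 -m creep '[[0.05,0,0,0,3,0,200],[0.1,0,0,0,6,0,200],[0.1,0,0,0,6,0,200]]'
python3 - <<'E'
from h import *
o,p=feel()
E
```

```text
time: 21.25
tool_pos: [0.5335, -0.0468, 0.0805]
ee_rot: [-1.571, 0.0, -1.308]
wrist_force: [-0.3, 1.0, 4.1]
width: 0.0407
t 21.45 tcp [533.55 -46.81  80.5 ] und.above.floor -3.00 rot [-89.99   0.   -74.97] F [-0.01  0.72  3.41] T [0.145 0.057 0.107] w 40.7
```

```bash
python3 -m creep '[[0.05,0,0,0,3,0,200],[0.1,0,0,0,6,0,200],[0.1,0,0,0,6,0,200]]'
python3 - <<'E'
from h import *
o,p=feel()
E
```

```text
time: 21.82
tool_pos: [0.5336, -0.0469, 0.0805]
ee_rot: [-1.571, 0.0, -1.413]
wrist_force: [0.8, 1.1, 3.0]
width: 0.0407
t 22.02 tcp [533.56 -46.89  80.48] und.above.floor -3.02 rot [-8.999e+01  1.000e-02 -8.097e+01] F [0.17 0.83 3.1 ] T [0.247 0.043 0.237] w 40.3
```

```bash
python3 -m creep '[[-0.05,0,0,0,-4,0,200],[-0.1,0,0,0,-8,0,200],[-0.1,-1,0,0,-9,0,200],[-0.1,-2,0,0,-9,0,200],[-0.1,-2,0,0,-9,0,200]]'
python3 - <<'E'
from h import *
o,p=feel()
E
```

```text
time: 22.65
tool_pos: [0.5335, -0.0468, 0.0824]
ee_rot: [-1.571, 0.0, -1.258]
wrist_force: [0.3, 1.4, 2.7]
width: 0.0406
t 22.85 tcp [533.49 -46.82  82.37] und.above.floor -1.13 rot [-9.000e+01  1.000e-02 -7.205e+01] F [-0.1   1.43  2.25] T [ 0.32  -0.052  0.065] w 40.4
```

Float is about 1 mm and the twist about 0.05. I'll release here, opening both fingers.

```bash
python3 -m creep '[[0,-0.7,0,0,0,0,200],[0,-0.7,0,0,0,0,100],[0,-0.7,0,0,0,0,0],[0,-0.7,0,0,0,0,0],[0,-0.7,0,0,0,0,0]]'
python3 -m creep '[[0,0,0,0,0,0,0],[0,0,0,0,0,0,0],[0,0,0,0,0,0,0]]'
python3 - <<'E'
from h import *
o,p=feel()
E
```

```text
time: 23.48
tool_pos: [0.5333, -0.047, 0.083]
ee_rot: [-1.571, -0.0, -1.257]
wrist_force: [0.8, 0.8, -0.6]
width: 0.0771
time: 23.85
tool_pos: [0.5335, -0.0469, 0.0832]
ee_rot: [-1.571, -0.0, -1.257]
wrist_force: [0.4, 0.7, 0.0]
width: 0.0937
t 24.05 tcp [533.51 -46.93  83.2 ] und.above.floor -0.30 rot [-9.000e+01 -1.000e-02 -7.203e+01] F [ 0.13  0.   -0.14] T [ 0.026 -0.005 -0.008] w 94.1
```

Rise straight up 110 mm, then look from the wrist.

```bash
python3 -m creep '[[0,-15,0,0,0,0,0],[0,-40,0,0,0,0,0],[0,-80,0,0,0,0,0],[0,-110,0,0,0,0,0],[0,-110,0,0,0,0,0]]'
python3 -m creep '[[0,0,0,0,0,0,0],[0,0,0,0,0,0,0]]'
python3 - <<'E'
from bench import robot
from h import *
import cv2
o,p=feel(2)
for n in('wrist','side','scene'):
  s=robot.snapshot(n);cv2.imwrite(f'pics/{n}9.png',s['color'])
  oo=o if n=='wrist' else None
  for z in (.129,.118): print(n,z,proj(s,[.5325,-.0468,z],oo).round(1))
  c=np.round(proj(s,[.5325,-.0468,.09],oo)).astype(int)
  x,y=c; x=max(x,50);y=max(y,45)
  cv2.imwrite(f'pics/{n}9c.png',cv2.resize(s['color'][y-45:y+45,x-50:x+50],None,fx=5,fy=5,interpolation=cv2.INTER_CUBIC)); print('origin',x-50,y-45)
E
python3 - <<'E'
import cv2,numpy as np
cv2.imwrite('pics/n9.png',cv2.resize(np.hstack([cv2.imread(f'pics/{n}9c.png') for n in('side','scene')]),None,fx=.8,fy=.8))
E
```

```text
time: 24.68
tool_pos: [0.5355, -0.0473, 0.1974]
ee_rot: [-1.564, -0.004, -1.257]
wrist_force: [0.9, 0.7, 0.6]
width: 0.094
time: 24.92
tool_pos: [0.5325, -0.0467, 0.1911]
ee_rot: [-1.574, 0.002, -1.257]
wrist_force: [0.5, 0.2, -0.4]
width: 0.0938
t 25.02 tcp [532.66 -46.76 191.4 ] und.above.floor 107.90 rot [-9.016e+01  9.000e-02 -7.203e+01] F [0.17 0.55 0.02] T [-0.011  0.008 -0.023] w 93.7
wrist 0.129 [316.2 208.8]
wrist 0.118 [316.2 204.9]
origin 266 151
side 0.129 [311.4 186.6]
side 0.118 [311.5 189.9]
origin 262 153
scene 0.129 [342.5 188. ]
scene 0.118 [342.3 191.6]
origin 292 155
```

View pics/n9.png

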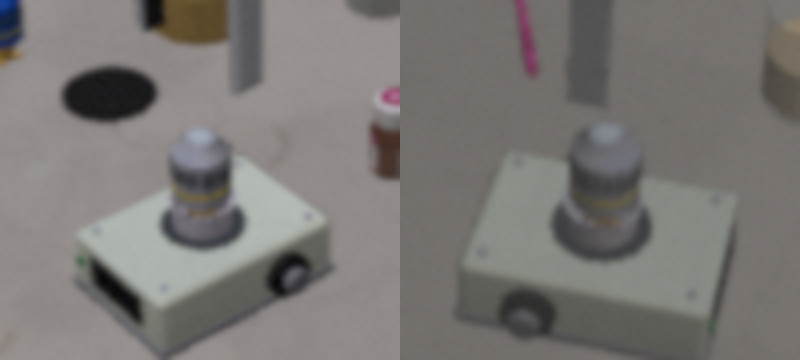

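View pics/wrist9c.png

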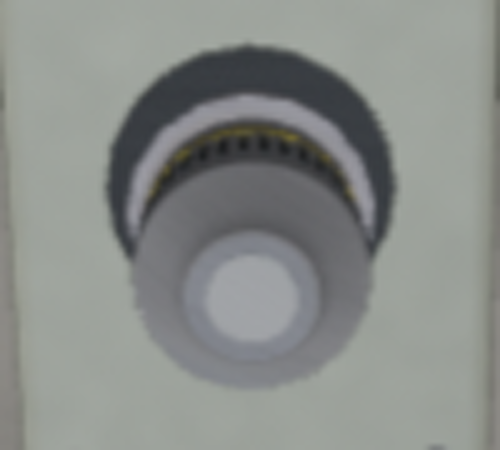

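```bash
python3 - <<'E'
from bench import robot
print(robot.get_obs()['time'],robot.close_job())
E
```

```text
the job is handed in; nothing more can be done
25.175 None
```

The steel objective is screwed home in the port and released, and I handed the job in at about 25 s of the 72 s allowed. The hand-in reports no verdict, so what follows rests on my own readings. Port sink and ring twist were never measured directly; I worked them out from wrist force and torque.

- **Set down:** I took the steel objective off the black pad and set it on the port. It rested on the ridges, about 8.8 mm above the port's floor, at about 5 N.
- **Backward:** It dropped into the gaps within 60° of turning. I pressed it onto the landing with the port sunk about 3 mm. I then turned it to the stop at about 0.20 N m, a twist of about +0.17 rad.
- **Forward:** It turned about 83° of wrist rotation, which includes winding and unwinding the sprung ring. It sank down the ramp to the floor and came up snug at about 0.24 N m, a twist of about −0.2 rad.
- **Release:** I eased off the twist and most of the pressure, opened the gripper and lifted clear.

**Last checks:** Wrist force was about zero after release. The objective looks upright and seated in both fixed cameras. The side view shows the pad empty.

**Disagreements:**
- The lens centre in the wrist picture was 1.4 px (about 1 mm) from where I predicted. That is within the camera calibration, but too coarse to confirm the seating height from the picture alone. The seating height rests on the forces: at a similar push the objective sat about 2 mm lower at the end than on the landing.
- The wrist camera put the held objective about 2 mm off the tool axis, while my estimate at pick-up was under 1 mm. I compensated for about 1.4 mm of that while turning, and the sideways force stayed under about 3 N.

I did not check the beaker, bottle and jar one by one at the end, but the arm passed well above them throughout.

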